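# Nudge the wooden coaster home into its board

## Task

The round wooden coaster lies on top of its wooden board on the teal stool, beside the round recess made for it. Push it across the board with the fingers, without picking it up, until it drops over the rim and lies flat in the recess. Leave the steel mug, the bowl and the canister where they stand, and finish with the hand clear.

Things in the scene. Friction and masses are not known exactly. Their poses are not given: they have to be found in the camera images.
- coaster_center (a point): centre (half-way up) of the loose flat round wooden coaster, a disc 90 mm in diameter and 10 mm thick, about 60 g. It starts flat on the top face of the board, on one side of the recess or the other, its centre 95 to 120 mm from the recess centre; z is the disc's axis. It slides freely on wood.
- recess (a point): centre of the mouth of the round recess, level with the top face of the board. The recess is 96 mm in diameter and 8 mm deep with a flat cork-lined floor, so a seated coaster stands 2 mm proud of the board and its centre lies 3 mm below this point. z points up.
- board: the light wooden coaster board, fixed on the stool seat: 150 mm along its own x, 340 mm along its own y, 18 mm thick; origin at the centre of its underside. The recess is in the middle of its top face; the coaster and the mug stand on it towards opposite ends along y (either way round).
- stool: the low teal metal stool, fixed: seat 440 mm (its x) by 520 mm (its y), flat top 160 mm above the origin, which lies at the foot level under the middle of the seat.
- mug: bystander: loose open stainless steel mug, 72 mm in diameter, 75 mm high, standing on the board beyond the recess from the coaster; origin at the centre of its underside; its handle reaches some 30 mm out along its own +y, roughly across the board. Must stay put.
- bowl: bystander: loose white ceramic bowl, 124 mm in rim diameter, 55 mm high, on the seat at the far side; origin at the centre of its underside. Must stay put.
- canister: bystander: loose grey lidded canister, 90 mm in diameter, 90 mm high with its lid knob, on the seat at the far side; origin at the centre of its underside. Must stay put.
- dispenser: bystander: fixed cereal dispenser, 150 x 140 mm foot, 316 mm high, on the bench to the right of the stool; origin at the centre of its underside.
There are look-alikes about, which are no part of the job. Of the things that look like the part that bears coaster_center, the middle-sized one is meant.

How it is judged:
At the end, for the whole second after the job is handed in: the coaster lies at rest in the recess: centre within 6 mm of the recess centre in plan, at least 1.5 mm below the board's top face (3 mm when seated), level within 0.035 rad; mug, bowl and canister upright and within 15 mm of where they stood (horizontal distance between coaster_center and recess below 0.006 m and z of coaster_center in the frame of recess below -0.0015 m and angle between coaster_center's own z axis and vertical below 0.035 rad and linear speed of coaster below 0.01 m/s and distance of each of mug, bowl, canister from where it was at the start of the episode below 0.015 m and angle between each of mug, bowl, canister's own z axis and vertical below 0.1 rad); the robot touches nothing.
It fails at once if the coaster is lifted: its centre rises more than 5 mm above where it lies on the board (z of coaster_center in the frame of recess above 0.01 m).
It fails at once if the coaster is pushed down off the board (z of coaster_center in the frame of recess below -0.009 m).
It fails at once if the mug is shoved more than 15 mm or tipped (distance of mug from where it was at the start of the episode above 0.015 m or angle between mug's own z axis and vertical above 0.25 rad).
It fails at once if the bowl is shoved more than 15 mm or tipped (distance of bowl from where it was at the start of the episode above 0.015 m or angle between bowl's own z axis and vertical above 0.25 rad).
It fails at once if the canister is shoved more than 15 mm or tipped (distance of canister from where it was at the start of the episode above 0.015 m or angle between canister's own z axis and vertical above 0.25 rad).
It also fails if it takes over 35 s, if anything falls off the work surface, if the arm or the gripper's body presses on something with over 40 N, if the wrist force passes 120 N, or if a joint passes its speed limit or range.

## Robot

A 6-joint arm with a two-finger parallel gripper is mounted at the origin on the work surface. World frame = base frame: x ahead of the robot, y to its left, z up, the work surface at z = 0. Lengths are in m, angles in rad, forces in N, time in s.
With the tool pointing down it reaches from about 0.35 to 0.85 m from the base axis. Payload 8.1 kg.
Tool frame: the origin (TCP) lies midway between the tips of the shut fingers; the grasp point (between the pads) lies 19 mm behind it (robot.grip_point_offset is the distance from the TCP to the grasp point, in m); z points along the fingers, y is the line along which they close (so a half turn about z gives the same grasp; the last joint's range is limited). The gripper opens to 93 mm and grips with 3 to 60 N. Pads are 15 mm wide; open, the fingers measure 128 mm over their backs; the gripper's body (75 mm by 188 mm) begins 65 mm behind the grasp point.
Start: joints at [1.029, 0.13, 1.488, -0, 1.523, -0.085], TCP at [0.265, 0.538, 0.219] pointing down, gripper open.
Joint ranges: [-2.96, 2.96], [-0.89, 2.26], [0.02, 2.5], [-1.34, 4.48], [0, 2.73], [-2.66, 2.66]. Speed limits (rad/s): [2.39, 2.39, 2.79, 3.14, 3.14, 3.14].

## Interface

Orientations are given as a rotation vector (axis times angle).
In Python, from plant import robot, read_camera, job gives the robot as it stands.
- The arm moves only by the shell command python3 -m inch 'ROWS' [FORCE]. ROWS is JSON, one flat list of numbers, 5 for each row, row after row: the shift along the world's x, y, z in mm, then the turn about the world's z in degrees, then the opening in per cent of the stroke, from 0 (shut) to 100 (fully open). In form: [dx, dy, dz, yaw, hand, dx, dy, dz, yaw, hand, ...]. A call has 1 to 10 rows; each row is the pose to reach, as a shift and turn from the pose commanded when the call began; what a row does not reach only later rows make up. A row lasts 1/12 s, in which the tool goes at most 41.7 mm and 7.16 degrees, less where a joint would pass 70% of its speed; a pose out of reach is approached as far as the arm can. A call with a gripper value outside its range is refused whole. The fingers move at their own pace and stop on an object; FORCE is the grip in N (left out, the last holds). Time passes only in rows, so rows that repeat a pose let the fingers close. It gives the time, the measured TCP pose, the force, the opening and the grip force at its end, in the units of the state.
- robot.read_state(): the state, without advancing time (a new reading comes with each control period).
- read_camera(name): name is "scene" or "top" or "wrist"; returns a dict with "image" (420x560x3 uint8, blue, green, red), "K" (3x3 intrinsics, pixels), "D" ([k1, k2, p1, p2, k3] as OpenCV has them; the pictures are not rectified), "extrinsics" (4x4, takes a point from world to camera coordinates); the wrist camera has in their place "mount" (4x4, takes a point from camera to tool coordinates, whose origin is the TCP and whose axes are the flange's). Camera axes: x right, y down, z forward; pixel columns grow to the right and rows downward; lengths in m; the calibration is good to about 2 mm. A picture is of the moment at which its call begins: read the wrist's pose just before it. There is no depth.
- job.close_job(): hands the job in; it is judged then, once.
The state is a dict: "t": time; "q": joint angles; "dq": joint speeds; "joint_torque": joint torques, N m; "tool_pos": TCP position; "orientation": TCP orientation; "force": force on the tool from outside, world axes, zero at the start; "wrist_torque": the same for the moment, N m; "opening": finger opening in m; "gripper_force": force on a finger pad.
Only numpy, scipy, OpenCV 4.12 (cv2) and the standard library are available. Lean on these libraries where they do the work, as an engineer would, in place of code of your own. Each camera call takes 0.05 s, during which the arm holds its last target. There are 200 camera calls.

## Working session

There is one attempt and no reset: what is moved stays moved. The work goes in short steps, Python scripts to look and compute and a shell command to move; the robot and the scene stay as the last step left them, time stands still between calls to the robot, and variables do not carry over. Pictures are saved under pics/ and viewed, at most 10 in all, crops included, and the job is handed in when it is done.

```bash
mkdir -p pics; ls; python3 - <<'E'
from plant import robot, read_camera
import cv2,numpy as np
for n in("top","scene"):
    c=read_camera(n);cv2.imwrite(f"pics/{n}0.png",c["image"])
    print(n,c["K"],c["D"],np.round(c["extrinsics"],4))
s=robot.read_state();print(s["t"],s["tool_pos"],s["orientation"],s["opening"])
E
```

```text
pics
top [[391.70003514   0.         274.97073064]
 [  0.         391.70003514 209.49167905]
 [  0.           0.           1.        ]] [-0.10619155  0.          0.          0.          0.        ] [[-2.6000e-02 -9.9970e-01  6.0000e-04 -2.4900e-02]
 [-9.9540e-01  2.5800e-02 -9.2400e-02  6.0140e-01]
 [ 9.2400e-02 -3.0000e-03 -9.9570e-01  1.0982e+00]
 [ 0.0000e+00  0.0000e+00  0.0000e+00  1.0000e+00]]
scene [[453.96113781   0.         275.37833783]
 [  0.         453.96113781 208.70682573]
 [  0.           0.           1.        ]] [-0.07650588  0.          0.          0.          0.        ] [[-0.8453  0.5343 -0.005   0.5358]
 [ 0.3545  0.5538 -0.7534 -0.0628]
 [-0.3997 -0.6387 -0.6575  1.3601]
 [ 0.      0.      0.      1.    ]]
0.1 [0.26437359 0.53805954 0.21770052] [-7.11196798e-01 -3.05953779e+00  2.41996724e-03] 0.09264030855411501
```

View pics/top0.png

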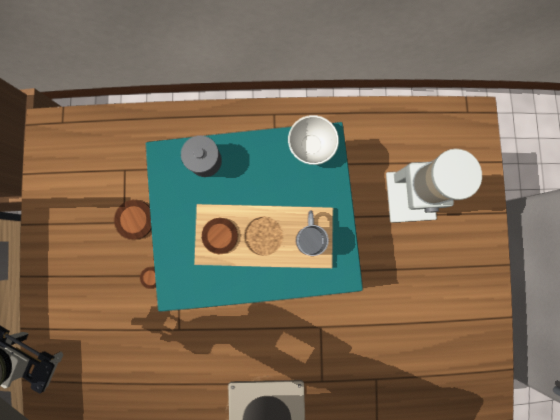

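View pics/scene0.png

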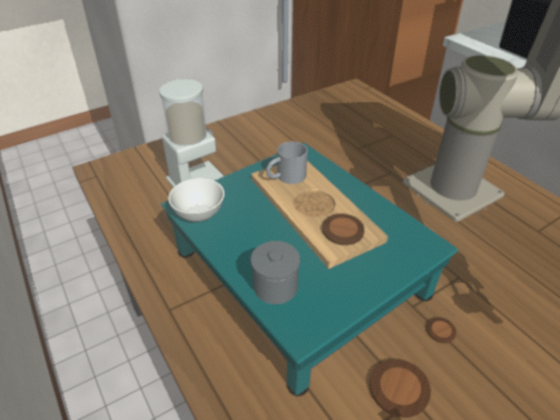

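In the top image there are three candidates for the coaster: the disc on the board at (220,236), a large disc on the bench at (133,220) and a small one at (150,277). The middle-sized disc, on the board, is the target. The recess is at (264,236) and the mug at (312,240), with its handle pointing up in the image.

```bash
cat >h.py <<'E'
import cv2,numpy as np
from plant import robot, read_camera
def ray(c,uv,z,E=None):
    E=np.asarray(c["extrinsics"]) if E is None else E
    p=cv2.undistortPoints(np.array(uv,float).reshape(-1,1,2),np.asarray(c["K"]),np.asarray(c["D"])).reshape(-1,2)
    R,t=E[:3,:3],E[:3,3]; C=-R.T@t
    d=np.c_[p,np.ones(len(p))]@R
    return C+d*((z-C[2])/d[:,2])[:,None]
def circ(P):
    A=np.c_[2*P[:,:2],np.ones(len(P))];x=np.linalg.lstsq(A,(P[:,:2]**2).sum(1),rcond=None)[0]
    return x[:2],np.sqrt(x[2]+x[0]**2+x[1]**2)
def biggest(m,near):
    cs=[k for k in cv2.findContours(m.astype(np.uint8),0,1)[0] if cv2.contourArea(k)>150]
    return min(cs,key=lambda k:np.linalg.norm(k.reshape(-1,2).mean(0)-near))
E
python3 - <<'E'
from h import *
c=read_camera("top");im=c["image"];cv2.imwrite("pics/crop0.png",cv2.resize(im[190:285,185:345],None,fx=5,fy=5,interpolation=2))
P=ray(c,[[264,236]],.178);print("recess click",P)
h=cv2.cvtColor(im,cv2.COLOR_BGR2HSV)
for p in[(220,236),(214,225),(264,236),(250,215),(205,236)]:print(p,h[p[1],p[0]])
# dark/red disc mask on board
m=(h[...,2]<150)&(h[...,0]<20)
k=biggest(m[:, :],(220,236));hull=cv2.convexHull(k).reshape(-1,2);print(hull.min(0),hull.max(0))
print("coaster",circ(ray(c,hull,.188)))
b=ray(c,[[196,205],[333,208],[332,267],[194,265]],.178);print("board corners",b.round(4),b.mean(0))
E
```

```text
recess click [[ 0.52145525 -0.01120997  0.178     ]]
(220, 236) [ 11 158 165]
(214, 225) [ 11 158 152]
(264, 236) [ 15 125 186]
(250, 215) [ 19 100 236]
(205, 236) [  9 156  88]
[202 218] [240 253]
coaster (array([0.5251822 , 0.09555377]), np.float64(0.04573990251954946))
board corners [[ 0.6031  0.1572  0.178 ]
 [ 0.5866 -0.185   0.178 ]
 [ 0.4405 -0.1771  0.178 ]
 [ 0.454   0.1637  0.178 ]] [ 0.5210383  -0.01026969  0.178     ]
```

View pics/crop0.png

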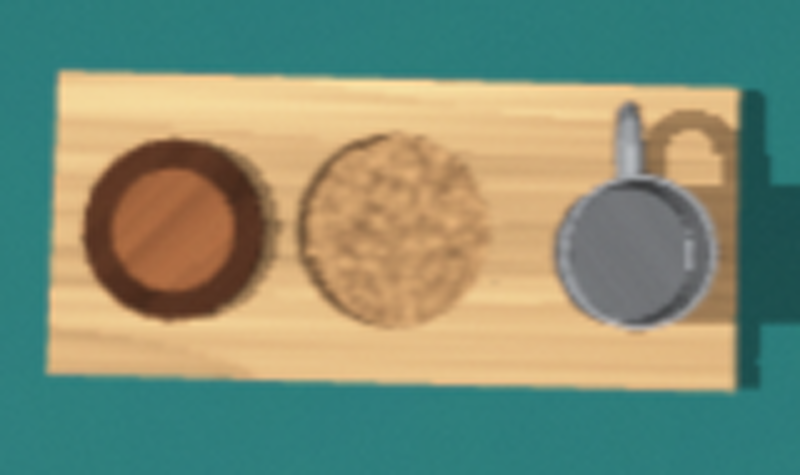

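The top crop shows the two-tone coaster centred at image (220,236), the empty cork recess at (264,236) and the mug beyond it. That puts the coaster at about (0.525, 0.0955) and the recess at about (0.521, -0.011). I'll push along −y with the fingers straddling across x, half open so they cradle the disc.

```bash
python3 -m inch '[22,-30,0,-6,54, 44,-60,0,-12,54, 66,-90,0,-18,54, 88,-120,0,-24,54, 110,-150,0,-30,54, 132,-180,0,-36,54, 154,-210,0,-42,54, 176,-240,0,-48,54, 198,-270,0,-54,54, 220,-300,0,-60,54]' && python3 -m inch '[20,-20,0,-3,54, 41,-43,0,-6,54, 41,-43,0,-6,54, 41,-43,0,-6,54]'
python3 - <<'E'
from h import *
from scipy.spatial.transform import Rotation as Ro
s=robot.read_state();R=Ro.from_rotvec(s["orientation"]).as_matrix();print(s["tool_pos"],R.round(3),s["opening"])
c=read_camera("wrist");cv2.imwrite("pics/w0.png",c["image"])
T=np.eye(4);T[:3,:3]=R;T[:3,3]=s["tool_pos"];E=np.linalg.inv(T@np.asarray(c["mount"]));np.save("E.npy",E)
for p in[(.525,.0955,.188),(.5215,-.0112,.178)]:
    print(cv2.projectPoints(np.array([p]),cv2.Rodrigues(E[:3,:3])[0],E[:3,3],np.asarray(c["K"]),np.asarray(c["D"]))[0].ravel())
E
```

```text
t: 0.98
tool_pos: [0.4852, 0.2368, 0.2185]
orientation: [-2.152, -2.289, 0.0]
force: [0.5, 0.1, 0.6]
opening: 0.0501
gripper_force: 0.0
t: 1.32
tool_pos: [0.5261, 0.1942, 0.2181]
orientation: [-2.265, -2.176, 0.001]
force: [0.1, 0.2, -0.7]
opening: 0.0499
gripper_force: 0.0
[0.52608265 0.19419587 0.21806678] [[ 0.04   0.999 -0.001]
 [ 0.999 -0.04  -0.   ]
 [-0.    -0.001 -1.   ]] 0.04994026100468768
[283.98239795 377.68897949]
[284.28087865 477.39709438]
```

View pics/w0.png

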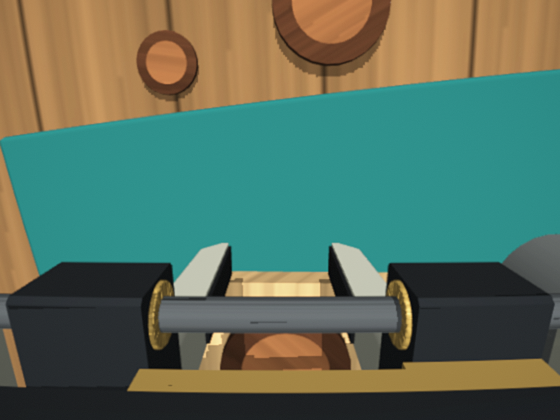

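The wrist view confirms the lateral alignment: the coaster sits between the fingers at about (286,350), near the predicted column of 284. I'll lower to about 5 mm above the board and start pushing.

```bash
python3 -m inch '[-1,0,-15,0,54, -1,0,-30,0,54, -1,0,-35,0,54, -1,-15,-35,0,54, -1,-30,-35,0,54, -1,-45,-35,0,54, -1,-52,-35,0,54, -1,-58,-35,0,54, -2,-64,-35,0,54, -2,-70,-35,0,54]' && python3 -m inch '[0,-6,0,0,54, -1,-12,0,0,54, -1,-18,0,0,54, -1,-24,0,0,54, -1,-30,0,0,54, -1,-36,0,0,54, -2,-42,0,0,54, -2,-42,0,0,54]'
python3 - <<'E'
from h import *
c=read_camera("top");im=c["image"]
cv2.imwrite("pics/crop1.png",cv2.resize(im[190:285,185:345],None,fx=5,fy=5,interpolation=2))
c=read_camera("scene");im=c["image"]
cv2.imwrite("pics/s1.png",cv2.resize(im[130:270,220:400],None,fx=4,fy=4,interpolation=2))
E
```

```text
t: 2.2
tool_pos: [0.5234, 0.1258, 0.1838]
orientation: [-2.262, -2.18, -0.001]
force: [0.5, 1.1, 0.7]
opening: 0.0502
gripper_force: 0.3
t: 2.87
tool_pos: [0.5215, 0.0823, 0.1836]
orientation: [2.264, 2.178, -0.001]
force: [-0.1, 0.5, 0.1]
opening: 0.0501
gripper_force: 0.0
```

View pics/s1.png

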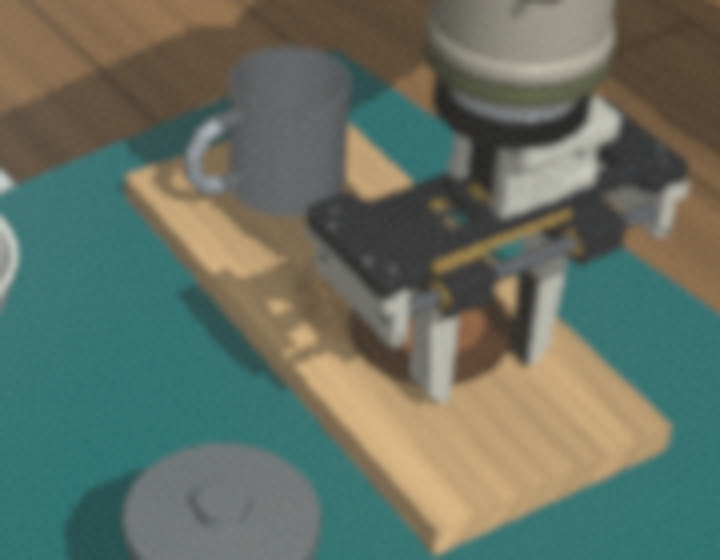

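The scene view shows the coaster cradled by both fingers and moving towards the recess, with the mug untouched. I'll keep pushing.

```bash
python3 -m inch '[0,-6,0,0,54, 0,-12,0,0,54, 0,-18,0,0,54, 0,-24,0,0,54, 0,-29,0,0,54, 0,-34,0,0,54, 0,-38,0,0,54, 0,-41,0,0,54, 0,-44,0,0,54, 0,-44,0,0,54]' && python3 -m inch '[0,-1,0,0,54,0,-2,0,0,54,0,-3,0,0,54,0,-3,0,0,54]'
python3 - <<'E'
from h import *
c=read_camera("scene");im=c["image"]
cv2.imwrite("pics/s2.png",cv2.resize(im[130:270,220:400],None,fx=4,fy=4,interpolation=2))
E
```

```text
t: 3.8
tool_pos: [0.5216, 0.0389, 0.1836]
orientation: [2.264, 2.178, -0.0]
force: [0.1, 0.1, -0.6]
opening: 0.0503
gripper_force: 0.1
t: 4.13
tool_pos: [0.5216, 0.0365, 0.1836]
orientation: [-2.263, -2.179, -0.0]
force: [0.1, 0.1, -0.1]
opening: 0.0503
gripper_force: 0.3
```

View pics/s2.png

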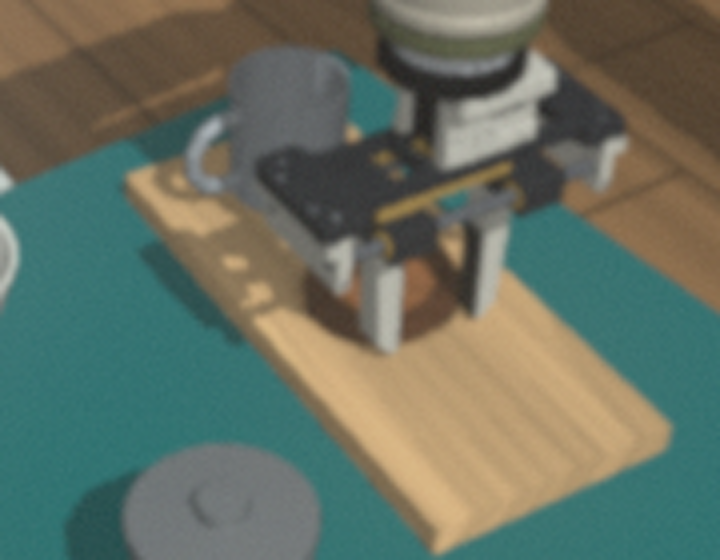

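The coaster looks nearly in or already seated. I'll push a few millimetres more while watching the force, then back off, lift clear and look from the top.

```bash
python3 -m inch '[0,-1,0,0,54,0,-2,0,0,54,0,-3,0,0,54,0,-4,0,0,54,0,-4,0,0,54]' && python3 -m inch '[0,20,0,0,54,0,40,20,0,54,0,70,50,0,54,0,110,60,0,54,0,150,60,0,54,0,190,60,0,54,0,230,60,0,54,0,230,60,0,54]'
python3 - <<'E'
from h import *
c=read_camera("top");im=c["image"]
a=cv2.resize(im[190:285,185:345],None,fx=5,fy=5,interpolation=2)[:, :800]
s=read_camera("scene")["image"];b=cv2.resize(s[180:250,280:390],None,fx=1,fy=1)
cv2.imwrite("pics/crop2.png",a)
h=cv2.cvtColor(im,cv2.COLOR_BGR2HSV)
m=(h[...,2]<200)&(h[...,0]<14)&(h[...,1]>140)
k=biggest(m,(264,236));hull=cv2.convexHull(k).reshape(-1,2);print(hull.min(0),hull.max(0))
print("coaster",circ(ray(c,hull,.18)))
cv2.imwrite("pics/s3.png",cv2.resize(s[180:250,280:390],None,fx=7,fy=7,interpolation=2))
E
```

```text
t: 4.6
tool_pos: [0.5215, 0.0324, 0.1836]
orientation: [-2.263, -2.179, 0.0]
force: [0.2, 2.5, 0.4]
opening: 0.05
gripper_force: 1.0
t: 5.27
tool_pos: [0.5204, 0.2684, 0.2432]
orientation: [-2.257, -2.183, -0.001]
force: [-0.7, -0.4, 0.0]
opening: 0.0499
gripper_force: 0.0
[247 219] [281 253]
coaster (array([ 0.52043276, -0.01119824]), np.float64(0.043114664021804514))
```

View pics/crop2.png

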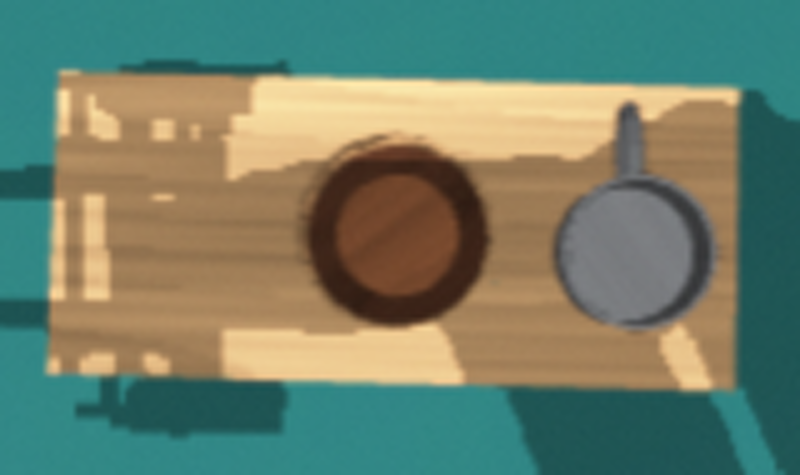

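View pics/s3.png

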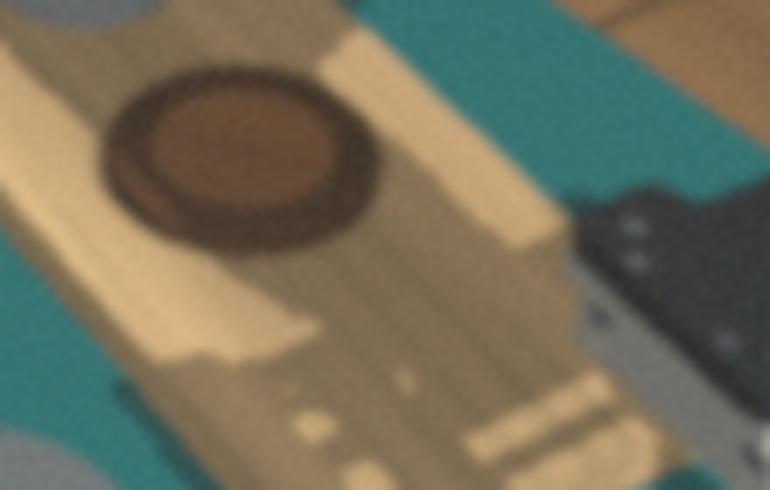

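The top view shows the disc over the recess, offset about 2 mm, with a gap crescent at its upper left. But the last push met 2.5 N, and a seated disc (2 mm proud) should have passed under the fingertips, so one edge may still be riding on the rim. I'll look closely with the wrist camera from the other side, high above the mug.

```bash
python3 -m inch '[0,0,30,0,54,0,-20,60,0,54,0,-60,60,0,54,0,-100,60,0,54,0,-140,60,0,54,0,-180,60,0,54,0,-220,60,0,54,0,-260,60,0,54,0,-300,60,0,54,0,-340,60,0,54]' && python3 -m inch '[0,-30,0,0,54,0,-50,0,0,54,0,-50,0,0,54]'
python3 - <<'E'
from h import *
c=read_camera("wrist");cv2.imwrite("pics/w1.png",c["image"])
E
```

```text
t: 6.2
tool_pos: [0.5203, -0.0812, 0.3038]
orientation: [2.265, 2.176, -0.001]
force: [0.9, 0.9, 0.1]
opening: 0.0503
gripper_force: 0.0
t: 6.45
tool_pos: [0.5201, -0.1331, 0.3033]
orientation: [2.27, 2.171, -0.004]
force: [0.1, -0.4, 0.1]
opening: 0.05
gripper_force: 0.0
```

View pics/w1.png

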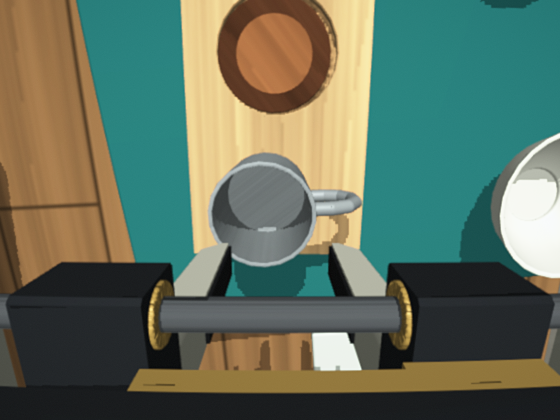

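The wrist view shows the disc at (275,52) with the whole gap on its right (+x) side, near column 332. The disc is therefore either against the −x wall or riding on the −x rim. An intensity profile should tell.

```bash
python3 - <<'E'
from h import *
im=cv2.imread("pics/w1.png");
for r in(45,52):print(r,[(x,*im[r,x].tolist()) for x in list(range(212,246,2))+list(range(306,344,2))])
s0=cv2.imread("pics/top0.png")
print([(x,*im[x,275].tolist()) for x in range(88,122,2)])
E
```

```text
45 [(212, 145, 208, 236), (214, 149, 212, 239), (216, 129, 188, 225), (218, 52, 80, 111), (220, 35, 56, 93), (222, 37, 57, 94), (224, 37, 59, 94), (226, 35, 56, 91), (228, 37, 58, 93), (230, 36, 58, 93), (232, 37, 58, 93), (234, 37, 55, 91), (236, 44, 71, 113), (238, 72, 119, 182), (240, 72, 120, 184), (242, 72, 120, 185), (244, 72, 120, 185), (306, 68, 112, 172), (308, 65, 108, 168), (310, 63, 106, 165), (312, 41, 64, 103), (314, 37, 59, 96), (316, 41, 64, 102), (318, 41, 64, 104), (320, 40, 62, 100), (322, 39, 60, 98), (324, 41, 62, 101), (326, 40, 62, 100), (328, 37, 57, 95), (330, 86, 133, 174), (332, 112, 168, 210), (334, 59, 90, 116), (336, 63, 94, 117), (338, 133, 194, 231), (340, 154, 217, 241), (342, 154, 217, 242)]
52 [(212, 146, 208, 236), (214, 148, 211, 239), (216, 116, 170, 206), (218, 39, 60, 90), (220, 37, 56, 90), (222, 37, 57, 92), (224, 37, 59, 93), (226, 38, 58, 94), (228, 38, 58, 96), (230, 37, 58, 93), (232, 36, 56, 91), (234, 37, 59, 92), (236, 55, 91, 142), (238, 70, 115, 178), (240, 69, 114, 175), (242, 69, 116, 178), (244, 73, 120, 184), (306, 70, 117, 179), (308, 70, 116, 177), (310, 69, 112, 174), (312, 50, 82, 129), (314, 37, 58, 90), (316, 37, 56, 92), (318, 39, 59, 95), (320, 40, 62, 98), (322, 41, 64, 103), (324, 40, 62, 101), (326, 40, 61, 99), (328, 37, 58, 96), (330, 58, 90, 127), (332, 107, 163, 203), (334, 116, 173, 215), (336, 79, 119, 147), (338, 118, 172, 208), (340, 154, 216, 242), (342, 155, 218, 242)]
[(88, 74, 122, 185), (90, 74, 121, 185), (92, 71, 116, 181), (94, 38, 60, 98), (96, 36, 56, 92), (98, 38, 58, 94), (100, 37, 58, 93), (102, 38, 59, 94), (104, 38, 58, 94), (106, 39, 60, 94), (108, 37, 57, 92), (110, 36, 56, 90), (112, 39, 59, 83), (114, 107, 159, 192), (116, 135, 194, 229), (118, 131, 190, 224), (120, 130, 190, 225)]
```

```bash
python3 - <<'E'
import cv2
im=cv2.imread("pics/w1.png");cv2.imwrite("pics/w1c.png",cv2.resize(im[0:120,205:350],None,fx=5,fy=5,interpolation=2))
E
```

```text
(no output)
```

View pics/w1c.png

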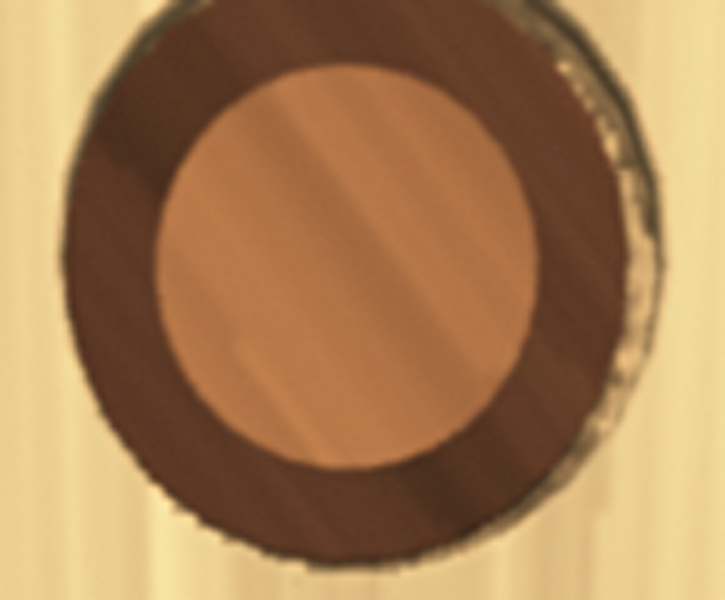

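The crop shows the disc against the −x/−y wall with an even ring width. It looks seated, but tilt isn't resolved. I'll probe the disc's top gently with shut fingers: contact near z=0.180 means seated, and a light press would also seat a raised edge.

```bash
python3 -m inch '[0,40,0,0,0,0,80,0,0,0,0,120,0,0,0,0,146,0,0,0,0,146,-30,0,0,0,146,-60,0,0,0,146,-90,0,0,0,146,-110,0,0,0,146,-115,0,0,0,146,-115,0,0]' 10; for i in 1 2 3; do python3 -m inch '[0,0,-1,0,0,0,0,-1,0,0,0,0,-1,0,0]'|egrep 'pos|force: \['; done
```

```text
t: 7.33
tool_pos: [0.52, 0.0188, 0.1869]
orientation: [-2.261, -2.177, 0.004]
force: [-0.1, -0.5, -0.3]
opening: 0.0006
gripper_force: 0.0
tool_pos: [0.5228, 0.0183, 0.1897]
force: [0.7, 0.7, -0.0]
tool_pos: [0.5219, 0.0184, 0.1871]
force: [-0.9, 0.0, -0.1]
tool_pos: [0.5215, 0.0185, 0.1855]
force: [-0.2, -0.6, 0.4]
```

```bash
for i in 1 2 3 4 5; do python3 -m inch '[0,0,-1,0,0,0,0,-1,0,0,0,0,-1,0,0]'|egrep 'pos|force: \['; done
```

```text
tool_pos: [0.5216, 0.0185, 0.1845]
force: [0.3, 0.1, 0.0]
tool_pos: [0.5216, 0.0185, 0.1835]
force: [-0.4, -0.5, 0.7]
tool_pos: [0.5216, 0.0185, 0.1825]
force: [0.6, -0.7, 0.4]
tool_pos: [0.5216, 0.0185, 0.1816]
force: [-0.2, 0.6, -0.1]
tool_pos: [0.5215, 0.0185, 0.1805]
force: [0.6, -0.3, 0.5]
```

The +y side is down. Now I'll probe the −x side.

```bash
python3 -m inch '[0,0,12,0,0,-13,-15,12,0,0,-27,-30,12,0,0,-27,-30,8,0,0,-27,-30,5,0,0,-27,-30,5,0,0]'|egrep 'pos|force: \['; for i in 1 2 3 4 5 6; do python3 -m inch '[0,0,-1,0,0,0,0,-1,0,0,0,0,-1,0,0]'|egrep 'pos|force: \['; done
```

```text
tool_pos: [0.4947, -0.0113, 0.1855]
force: [-0.1, 0.4, -0.4]
tool_pos: [0.4948, -0.0111, 0.1846]
force: [0.3, -0.2, 0.2]
tool_pos: [0.4946, -0.0114, 0.1835]
force: [0.2, 0.4, -0.0]
tool_pos: [0.4946, -0.0115, 0.1825]
force: [-0.2, 0.5, -0.9]
tool_pos: [0.4946, -0.0115, 0.1816]
force: [-0.5, -0.3, -0.3]
tool_pos: [0.4946, -0.0115, 0.1806]
force: [-0.5, 0.1, 0.5]
tool_pos: [0.4947, -0.0115, 0.1803]
force: [-2.8, 0.0, 5.3]
```

The −x side makes contact at 0.1803, so it is seated. The −y side is last.

```bash
python3 -m inch '[0,0,14,0,0,13,-15,14,0,0,27,-27,14,0,0,27,-27,9,0,0,27,-27,6,0,0,27,-27,6,0,0]'|egrep 'pos|force: \['; for i in 1 2 3 4 5 6; do python3 -m inch '[0,0,-1,0,0,0,0,-1,0,0,0,0,-1,0,0]'|egrep 'pos|force: \['; done
```

```text
tool_pos: [0.5205, -0.0382, 0.1841]
force: [-0.4, 0.3, 0.5]
tool_pos: [0.5213, -0.0381, 0.1847]
force: [-0.2, -0.0, -0.9]
tool_pos: [0.5216, -0.0384, 0.1837]
force: [0.4, 0.2, -0.4]
tool_pos: [0.5216, -0.0385, 0.1826]
force: [0.2, -0.3, 0.8]
tool_pos: [0.5216, -0.0385, 0.1815]
force: [0.5, 0.2, -0.8]
tool_pos: [0.5216, -0.0385, 0.1805]
force: [0.2, -0.5, 0.4]
tool_pos: [0.5217, -0.0385, 0.1803]
force: [-2.0, 0.1, 6.0]
```

All three sides are at seated height, so the coaster is flat in the recess. I'll lift clear and hand in.

```bash
python3 -m inch '[0,0,20,0,0,0,0,60,0,0,0,0,100,0,0,0,30,120,0,0,0,60,120,0,0,0,100,120,0,0,0,100,120,0,0,0,100,120,0,0,0,100,120,0,0]'; python3 - <<'E'
from h import *
c=read_camera("scene")["image"];t=read_camera("top");b=cv2.imread("pics/top0.png")
for n,(u,v) in dict(canister=(200,155),bowl=(313,140),mug=(312,250)).items():
    q=b[v-14:v+15,u-14:u+15];r=cv2.matchTemplate(t["image"][v-24:v+25,u-24:u+25],q,5);print(n,cv2.minMaxLoc(r)[1:4:2])
from plant import job
print(job.close_job())
E
```

```text
t: 14.08
tool_pos: [0.5215, 0.0614, 0.2992]
orientation: [2.262, 2.18, -0.001]
force: [0.7, -0.8, -0.2]
opening: 0.0005
gripper_force: 0.0
canister (0.9979465007781982, (10, 10))
bowl (0.9997499585151672, (10, 10))
mug (0.7633625864982605, (10, 10))
the job is handed in; nothing more can be done
None
```

The coaster was pushed into the recess and lies flat. Probing its −x and −y sides found the top at the seated height, about 2 mm proud of the board, and the +y side was down as well. The mug, bowl and canister show no movement in the top camera, and I handed the job in at about 14 s with the hand clear; the hand-in returned no verdict.

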